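# Load a keyed hexagonal bar and close the drill jig

## Task

Get the drill jig ready for drilling: roll the hexagonal bar over by one flat so that its keyway faces straight up and it lies back in both saddles, and let go of it. Then lift the drill plate off its sloping rest by the wooden grip and lower it over the two guide pins, thick pin in the large hole, keeping hold of it and keeping it level on the pins so that it does not jam, until it sits fully home on both posts with its tongue in the keyway. Do not disturb the try square, the pencil or the spanner.

Things in the scene. Friction and masses are not known exactly. Their poses are not given: they have to be found in the camera images.
- jig: fixed drill jig: plywood board 110 x 256 x 15 mm carrying two wooden saddles and two round steel posts with guide pins. Origin: centre of the board's underside, on the bench; y along the bar's axis towards the thick pin, z up. Posts 26 mm thick, at y = +95 and -95 mm, tops at z = 91.5 mm; a guide pin stands 34 mm higher on each, nearly square-ended: only the last 2.5 mm taper in, by 0.8 mm a side
- saddles (a point): midway between the two saddles on their floor level, jig frame (0, 0, 50) mm. Saddles: 16 mm thick blocks at y = -48 and +48 mm, 80 mm wide along x; the 80 mm between them is free down to the board. Notch: flat floor 26 mm wide at z = 50 mm, sides opening upwards at 60 degrees up to z = 68 mm; a bar let down into it centres itself to about 1.5 mm
- thick_pin (a point): foot of the thick guide pin (14 mm thick): centre of that post's top, jig frame (0, 95, 91.5) mm
- thin_pin (a point): foot of the thin guide pin (10 mm thick): centre of that post's top, jig frame (0, -95, 91.5) mm
- hex_bar: loose aluminium hexagonal bar, 40 mm across flats (46 across corners), 120 mm long, about 0.42 kg, lying on a flat in both saddles, centre 70 mm over the bench. Origin: its centre; y along the bar, z out through the flat with the keyway. At the start that flat is next to the top one, on the jig's -x side (facing the robot): z leans 60 degrees from vertical
- keyway (a point): mouth of the keyway, 20 mm from the bar's axis along its z. The keyway is a groove 10 mm wide, 3.5 mm deep and 60 mm long along the middle of one flat; the other five flats are plain
- drill_plate: loose aluminium plate 64 x 224 x 10 mm, about 0.45 kg, wooden grip on top, lying on the rest at a slope of 28 degrees, top facing up and to the rest's -x side. Origin: centre of its flat underside; y along its length towards the large hole, z out of its top. Drill bushes stand 3 mm proud of the top at y = -48 and +48 mm. Home: origin 91.5 mm over the jig's, 1.5 mm over the bar
- tongue (a point): foot of the steel tongue under the plate's middle, plate frame (0, 0, -4.5) mm; 6 mm wide, 30 mm long along y. Home, it stands 3 mm deep in the keyway; on a plain flat of the bar it holds the plate 3 mm too high
- grip (a point): middle of the plate's wooden grip, plate frame (0, 0, 38) mm: an upright block 26 mm thick along the plate's y, 40 mm along its x, from 10 to 54 mm over the underside
- thick_hole (a point): centre of the large guide hole (15.5 mm wide, through) at the plate's underside, plate frame (0, 95, 0) mm
- thin_hole (a point): centre of the small guide hole (11.5 mm wide, through) at the plate's underside, plate frame (0, -95, 0) mm
- rest: fixed sloping wooden rest, 214 mm long (y), about 95 mm deep, 79 mm high at its back (+x). Its face slopes at 28 degrees, low side to -x with a lip 7 mm high that the plate's lower edge leans on; the plate comes off it along the plate's z. Origin: centre of its underside on the bench
- try_square: try square with wooden stock and steel blade, 197 x 111 x 18 mm, lying near the bench's front edge, origin at its underside; leave it alone
- carpenter_pencil: carpenter's pencil 165 mm long, lying near the bench's front edge, origin at its underside; leave it alone
- spanner: open-ended steel spanner 191 mm long, lying at the right near the front edge, origin at its underside; leave it alone

How it is judged:
By the outcome, as a careful person would: the job done as asked, in the order asked, and still so for the second after the job is handed in, with the robot touching nothing.
It also fails if it takes over 58 s, if anything falls off the work surface, if the arm or the gripper's body presses on something with over 40 N, if the wrist force passes 120 N, or if a joint passes its speed limit or range.

## Robot

A 6-joint arm with a two-finger parallel gripper is mounted at the origin on a cart in front of the work surface, level with it; the furniture and walls round the work are solid. World frame = base frame: x ahead of the robot, y to its left, z up, the work surface at z = 0. Lengths are in m, angles in degrees, forces in N, time in s.
With the tool pointing down it reaches from about 0.3 to 0.75 m from the base axis. Payload 8.5 kg.
Tool frame: the origin (TCP) lies between the finger pads; the fingertips stand 17 mm ahead of it and the grasp point (between the pads) lies 2 mm behind it; z points along the fingers, y is the direction in which the jaws open and shut (so a half turn about z gives the same grasp; the last joint's range is limited). The gripper opens to 85 mm and grips with 20 to 120 N. Pads are 22 mm wide; open, the fingers measure 114 mm over their backs; the gripper's body (76 mm by 85 mm) begins 54 mm behind the grasp point. The pads swing forward as they close: fully open they stand 13 mm farther back than shut.
Start: joints at [61.633, 21.807, 74.336, -0, 83.858, -12.336], TCP at [0.152, 0.529, 0.248] pointing down, gripper open.
Joint ranges: [-178.18, 178.18], [-50.72, 133.34], [12.68, 142.11], [-81.47, 261.47], [9.98, 163.14], [-165.26, 165.26]. Speed limits (degrees/s): [136.94, 136.94, 180, 180, 180, 180].

## Interface

Orientations are given as a 3x3 rotation matrix whose columns are the frame's x, y, z axes.
In Python, from rig import readout, eyes, env gives the robot as it stands.
- The arm moves only by the tool arm_command, never from a script. Its argument "rows" is text: rows parted by semicolons, each of 7 numbers parted by spaces: the closure, from 0 (fully open) to 1 (shut), then the shift along the tool's x, y, z in mm, then the turn, a rotation vector about the tool's x, y, z in degrees. In form: grip dx dy dz rx ry rz; .... A call has 1 to 5 rows; each row shifts and turns the commanded pose from where the row before left it, along the tool's axes as they then stand; what a row does not reach is not made up. A row lasts 1/12 s, in which the tool goes at most 41.7 mm and 7.16 degrees, less where a joint would pass 70% of its speed; a pose out of reach is approached as far as the arm can. A call with a gripper value outside its range is refused whole. The fingers move at their own pace and stop on an object; "squeeze" is the grip in N (left out, the last holds). Time passes only in rows, so rows that do not move let the fingers close. It gives the time, the measured TCP pose, the force and the opening at its end, in the units of the state.
- readout.observe(): the state, without advancing time (a new reading comes with each control period).
- eyes.get_image(name): name is "scene" or "top"; returns the picture (480x640x3 uint8, red, green, blue); there is no depth.
- eyes.camera_model(name): a dict with "mtx" (3x3 intrinsics, pixels), "k1" (the pictures are not rectified: a ray, as slopes to the right and down, at radius r is drawn at 1 + k1 r^2 times it, then the intrinsics apply), "view" (4x4, takes a point from world to camera coordinates). Camera axes: x right, y up, looking along -z (the intrinsics and any distortion apply to the point x, -y, -z); pixel columns grow to the right and rows downward; lengths in m; the calibration is good to about 2 mm. A picture is of the moment at which its call begins. camera_model takes no time and is no camera call.
- env.close_job(): hands the job in, once; it reports no verdict.
The state is a dict: "time_s": time; "q": joint angles; "qvel": joint speeds; "joint_efforts": joint torques, N m; "position": TCP position; "tool_rot": TCP orientation; "ft_force": force on the tool from outside, world axes, zero at the start; "wrist_torque": the same for the moment, N m; "grip_width": finger opening in m.
Only numpy, scipy, OpenCV 4.12 (cv2) and the standard library are available. Lean on these libraries where they do the work, as an engineer would, in place of code of your own. Each camera call takes 0.05 s, during which the arm holds its last target. There are 200 camera calls.

## Working session

There is one attempt and no reset: what is moved stays moved. The work goes in short steps, Python scripts to look and compute and a tool call to move; the robot and the scene stay as the last step left them, time stands still between calls to the robot, and variables do not carry over. Pictures are saved under pics/ and viewed, about 8 in all and at most 12, crops included, and the job is handed in when it is done.

Besides the shell and the picture viewer there is one more tool, called as name(argument=value, ...) on one line, values as JSON. arm_command: Moves the arm, as the interface text tells. Its arguments: {"type":"object","properties":{"rows":{"type":"string"},"squeeze":{"type":"number"}},"required":["rows"]}

```bash
ls; mkdir -p pics; python3 - <<'E'
from rig import readout, eyes, env
import cv2
s=readout.observe()
print({k:s[k] for k in('time_s','position','tool_rot','grip_width','ft_force')})
for n in("scene","top"):
    im=eyes.get_image(n); cv2.imwrite(f"pics/{n}0.png",im[:,:,::-1])
    m=eyes.camera_model(n); print(n,m)
E
```

```text
pics
{'time_s': 0.0, 'position': array([0.1517661 , 0.52836708, 0.247705  ]), 'tool_rot': array([[-9.61114687e-01,  2.76148691e-01, -6.77853699e-04],
       [ 2.76149366e-01,  9.61113864e-01, -1.29170594e-03],
       [ 2.94791683e-04, -1.42866642e-03, -9.99998936e-01]]), 'grip_width': 0.08589572483977953, 'ft_force': array([ 1.43527184, -0.21760825,  0.29001198])}
scene {'mtx': array([[507.31372397,   0.        , 324.46746239],
       [  0.        , 507.31372397, 229.9782547 ],
       [  0.        ,   0.        ,   1.        ]]), 'k1': 0.04327749307001247, 'view': array([[ 0.6942277 , -0.7194397 ,  0.02131699, -0.30525242],
       [ 0.35851837,  0.37133229,  0.85649104, -0.25874063],
       [-0.62410935, -0.58695728,  0.51572151, -0.90134855],
       [ 0.        ,  0.        ,  0.        ,  1.        ]])}
top {'mtx': array([[490.32538896,   0.        , 326.19155388],
       [  0.        , 490.32538896, 236.6720745 ],
       [  0.        ,   0.        ,   1.        ]]), 'k1': -0.1138214079367626, 'view': array([[-0.02495378, -0.99944011,  0.02228839,  0.00705806],
       [ 0.99640284, -0.02305942,  0.08154532, -0.47093295],
       [-0.0809857 ,  0.02424308,  0.99642039, -1.13768361],
       [ 0.        ,  0.        ,  0.        ,  1.        ]])}
```

View pics/scene0.png

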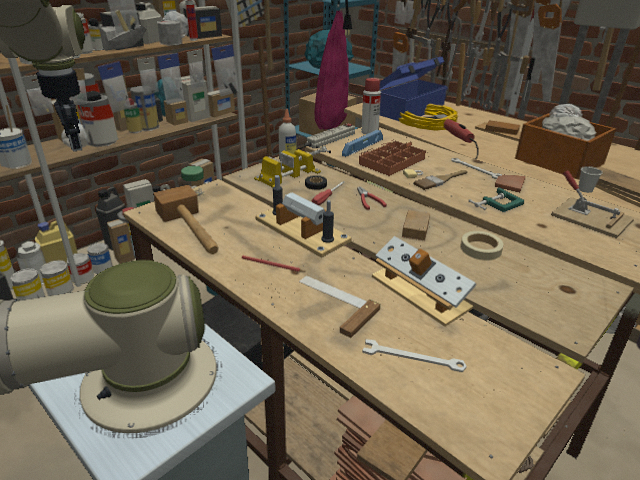

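View pics/top0.png

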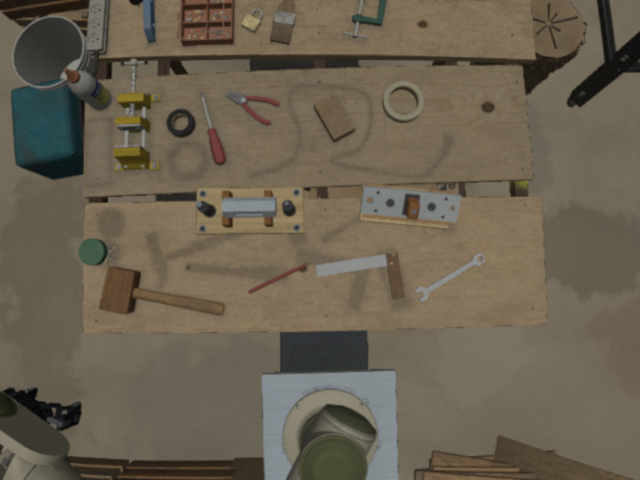

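Scene: jig at about (300,215) in scene and (250,211) in top; plate on its rest at (425,270) and (411,207). The arm is off to the left. I'll enlarge both.

```bash
cat > h.py <<'E'
import numpy as np, cv2
from rig import readout, eyes, env
def proj(n,P):
    m=eyes.camera_model(n); P=np.atleast_2d(P); c=P@m['view'][:3,:3].T+m['view'][:3,3]
    s=np.c_[c[:,0],-c[:,1]]/-c[:,2:]; s=s*(1+m['k1']*(s**2).sum(1,keepdims=True))
    return s@m['mtx'][:2,:2].T+m['mtx'][:2,2]
def atz(n,uv,z):
    m=eyes.camera_model(n); R=m['view'][:3,:3]; t=m['view'][:3,3]
    d=(np.array(uv,float)-m['mtx'][:2,2])/m['mtx'][0,0]; s=d.copy()
    for _ in range(20): s=d/(1+m['k1']*(s@s))
    r=R.T@np.array([s[0],-s[1],-1]); o=-R.T@t
    return o+r*(z-o[2])/r[2]
def crop(im,x,y,w,h,W,H):
    c=cv2.resize(im[y:y+h,x:x+w],(W,H),interpolation=cv2.INTER_CUBIC); k=W/w
    for u in range(x-x%10+10,x+w,10): cv2.putText(c,str(u) if u%20==0 else '|',(int((u-x+.5)*k)-8,8),0,.3,(0,0,255),1)
    for v in range(y-y%10+10,y+h,10): cv2.putText(c,str(v)+'-',(0,int((v-y+.5)*k)+3),0,.3,(0,0,255),1)
    return c
E
python3 - <<'E'
from h import *
s=cv2.imread('pics/scene0.png');t=cv2.imread('pics/top0.png')
a=np.hstack([crop(s,250,165,110,90,400,327),crop(s,366,230,110,90,400,327)])
b=np.hstack([crop(t,190,180,120,60,400,200),crop(t,355,180,120,60,400,200)])
cv2.imwrite('pics/c0.png',np.vstack([a,b]))
E
```

```text
(no output)
```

View pics/c0.png

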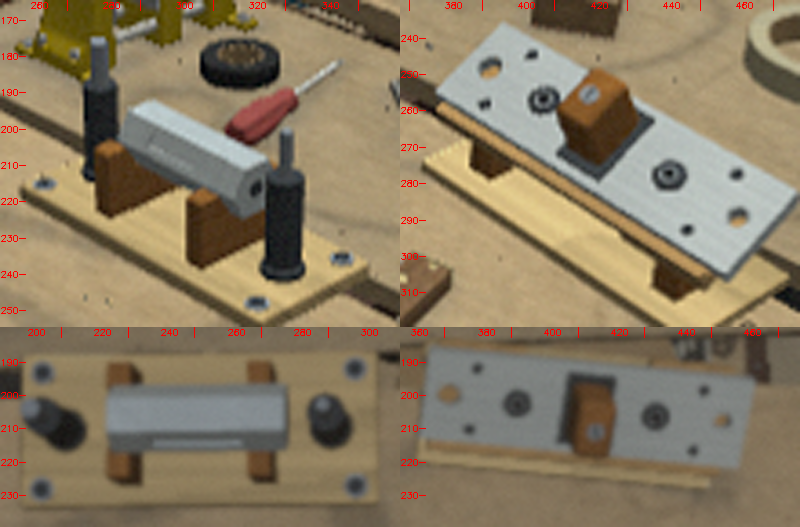

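```bash
cat > fit.py <<'E'
from h import *
from scipy.optimize import least_squares
from scipy.spatial.transform import Rotation as Ro
def sol(obs,x0,f):
    def r(p):
        R,t=f(p); return np.concatenate([(proj(n,np.array(P)/1000@R.T+t)-np.array(uv)).ravel() for n,P,uv in obs])
    s=least_squares(r,x0,loss='soft_l1',x_scale=[.01]*(len(x0)-2)+[1,1] if len(x0)>3 else [.01,.01,1]); return s.x,r(s.x).reshape(-1,2)
E
cat > m0.py <<'E'
from fit import *
J=[('top',[[-55*a,128*b,15] for a,b in[(-1,1),(1,1),(1,-1),(-1,-1)]]+[[0,95,125.5],[0,-95,125.5]],
 [(196.6,187.8),(196.9,232.2),(303.4,232.8),(303.4,187.5),(200.5,204.9),(286.6,202.8)]),
('scene',[[0,95,125.5],[0,-95,125.5],[-55,128,15],[-55,-128,15],[55,-128,15]],
 [(276.7,175.7),(328.7,201.3),(256,217.3),(322,252.2),(351.2,238.2)])]
p,r=sol(J,[.5,.15,0],lambda p:(Ro.from_euler('z',p[2],degrees=True).as_matrix(),np.array([p[0],p[1],0])))
print('jig',p);print(r.round(1).tolist())
P=[('top',[[0,48,13],[0,-48,13],[0,95,10],[0,-95,10],[32,112,10],[-32,112,10],[-32,-112,10],[32,-112,10],[0,0,54]],
 [(389.8,202.8),(431.5,207),(369.7,200.1),(451.9,207.9),(362.5,186.9),(360.7,214.5),(456.4,222),(461.8,195.3),(413.5,211.2)]),
('scene',[[0,48,13],[0,-48,13],[0,95,10],[0,-95,10],[32,112,10],[-32,112,10],[-32,-112,10],[32,-112,10],[0,0,54]],
[(405.9,257.2),(440,278.1),(390.8,248.7),(459,289.4),(394,236.6),(376.2,255.6),(455.9,304.8),(475.5,282.8),(418.3,255.9)])]
p,r=sol(P,[.5,-.2,.05,0,-28],lambda p:(Ro.from_euler('ZY',[p[3],p[4]],degrees=True).as_matrix(),p[:3]))
print('plate',p);print(r.round(1).tolist())
R=Ro.from_euler('ZY',[p[3],p[4]],degrees=True).as_matrix();print('grip',p[:3]+R@[0,0,.038])
E
python3 m0.py
```

```text
jig [ 0.53777518  0.17562299 -0.97930544]
[[0.2, 0.4], [-0.9, 1.7], [0.3, 0.5], [0.2, -0.1], [-1.3, -0.9], [0.5, 0.6], [1.0, -0.1], [0.6, -0.8], [-0.7, -2.5], [-0.1, 0.8], [1.4, -1.6]]
plate [  0.54008857  -0.19806903   0.05993379  -6.14139725 -26.89204917]
[[-0.0, 0.6], [-0.2, 0.1], [-0.5, 1.1], [-0.8, 0.5], [0.8, 0.2], [-0.4, -0.7], [-0.5, 0.1], [-0.9, 0.5], [-0.2, -0.1], [-0.0, 0.0], [0.6, -0.3], [-0.2, 0.1], [0.5, 0.3], [0.4, -0.5], [-0.4, -0.5], [0.5, 0.4], [1.0, -0.2], [0.6, 0.1]]
grip [ 0.52299939 -0.19623024  0.09382448]
```

```bash
cat > plan.py <<'E'
from h import *
from scipy.spatial.transform import Rotation as Ro, Slerp
def frame(z,y):
    z=np.array(z,float);z/=np.linalg.norm(z);y=np.array(y,float);y-=z*(y@z);y/=np.linalg.norm(y)
    return np.c_[np.cross(y,z),y,z]
def plan(Rt,pt,n,g,R=None,p=None):
    s=readout.observe(); R=s['tool_rot'] if R is None else R; p=s['position'] if p is None else p
    R0,p0=R.copy(),np.array(p); sl=Slerp([0,1],Ro.from_matrix([R0,Rt])); out=[]
    for i in range(1,n+1):
        a=i/n; d=np.round(R.T@(p0+(np.array(pt)-p0)*a-p)*1000,1); w=np.round(Ro.from_matrix(R.T@sl(a).as_matrix()).as_rotvec(degrees=True),1)
        p=p+R@d/1000; R=R@Ro.from_rotvec(w,degrees=True).as_matrix(); out.append(f"{g:g} "+' '.join('%g'%v for v in [*d,*w]))
    for i in range(0,n,5): print('; '.join(out[i:i+5]))
    return R,p
def jig():
    yaw=-0.98; return Ro.from_euler('z',yaw,degrees=True).as_matrix(),np.array([.5378,.1756,0])
E
python3 - <<'E'
from plan import *
R,t=jig(); z=R@[.5,0,-.866]; Rt=frame(z,R@[1,0,0]); c=t+[0,0,.070]
plan(Rt,c-.2*z,20,0)
print(c-.2*z, Rt.round(3))
E
```

```text
0 -18.6 -12.9 0.2 -1.3 -1 3.7; 0 -19.4 -11.7 0.3 -1.3 -1 3.6; 0 -20.1 -10.5 0.4 -1.2 -0.9 3.7; 0 -20.7 -9.2 0.5 -1.3 -1 3.6; 0 -21.2 -7.8 0.7 -1.3 -1 3.7
0 -21.7 -6.5 0.9 -1.3 -1 3.6; 0 -22 -5.1 1.1 -1.3 -0.9 3.7; 0 -22.3 -3.8 1.4 -1.3 -1 3.7; 0 -22.4 -2.3 1.7 -1.2 -1 3.6; 0 -22.6 -1 2 -1.3 -1 3.7
0 -22.5 0.5 2.5 -1.3 -1 3.6; 0 -22.4 1.8 2.9 -1.3 -0.9 3.7; 0 -22.1 3.2 3.2 -1.3 -1 3.6; 0 -21.9 4.5 3.8 -1.2 -1 3.7; 0 -21.5 5.8 4.2 -1.3 -1 3.7
0 -21 7 4.8 -1.3 -0.9 3.6; 0 -20.4 8.3 5.2 -1.3 -1 3.7; 0 -19.8 9.4 5.8 -1.3 -1 3.6; 0 -19 10.5 6.4 -1.3 -1 3.7; 0 -18.2 11.6 6.9 -1.2 -1 3.6
[0.43781463 0.17731034 0.2432    ] [[ 0.017  0.866  0.5  ]
 [ 1.    -0.015 -0.009]
 [ 0.     0.5   -0.866]]
```

arm_command(rows="0 -18.6 -12.9 0.2 -1.3 -1 3.7; 0 -19.4 -11.7 0.3 -1.3 -1 3.6; 0 -20.1 -10.5 0.4 -1.2 -0.9 3.7; 0 -20.7 -9.2 0.5 -1.3 -1 3.6; 0 -21.2 -7.8 0.7 -1.3 -1 3.7")

```text
time_s: 0.52
position: [0.2238, 0.4398, 0.2468]
tool_rot: [[-0.82, 0.559, 0.125], [0.569, 0.82, 0.064], [-0.067, 0.124, -0.99]]
ft_force: [0.3, 1.5, -0.5]
grip_width: 0.0855
```

arm_command(rows="0 -21.7 -6.5 0.9 -1.3 -1 3.6; 0 -22 -5.1 1.1 -1.3 -0.9 3.7; 0 -22.3 -3.8 1.4 -1.3 -1 3.7; 0 -22.4 -2.3 1.7 -1.2 -1 3.6; 0 -22.6 -1 2 -1.3 -1 3.7")

```text
time_s: 0.93
position: [0.2953, 0.352, 0.2458]
tool_rot: [[-0.589, 0.765, 0.26], [0.803, 0.59, 0.085], [-0.089, 0.259, -0.962]]
ft_force: [-0.5, 0.4, -0.4]
grip_width: 0.0854
```

arm_command(rows="0 -22.5 0.5 2.5 -1.3 -1 3.6; 0 -22.4 1.8 2.9 -1.3 -0.9 3.7; 0 -22.1 3.2 3.2 -1.3 -1 3.6; 0 -21.9 4.5 3.8 -1.2 -1 3.7; 0 -21.5 5.8 4.2 -1.3 -1 3.7")

```text
time_s: 1.35
position: [0.3668, 0.2643, 0.2446]
tool_rot: [[-0.297, 0.871, 0.391], [0.953, 0.298, 0.059], [-0.065, 0.39, -0.919]]
ft_force: [0.1, 0.1, -0.0]
grip_width: 0.0852
```

arm_command(rows="0 -21 7 4.8 -1.3 -0.9 3.6; 0 -20.4 8.3 5.2 -1.3 -1 3.7; 0 -19.8 9.4 5.8 -1.3 -1 3.6; 0 -19 10.5 6.4 -1.3 -1 3.7; 0 -18.2 11.6 6.9 -1.2 -1 3.6")

```text
time_s: 1.77
position: [0.4383, 0.1765, 0.2433]
tool_rot: [[0.02, 0.866, 0.5], [1.0, -0.018, -0.009], [0.001, 0.5, -0.866]]
ft_force: [-0.3, -0.1, -0.9]
grip_width: 0.0855
```

```bash
python3 - <<'E'
from plan import *
s=eyes.get_image('scene')[:,:,::-1].copy();t=eyes.get_image('top')[:,:,::-1].copy()
cv2.imwrite('pics/s1.png',s);cv2.imwrite('pics/t1.png',t)
o=readout.observe();print(o['time_s'],o['position'],o['q'].round(1),o['tool_rot'].round(3).tolist())
R,tt=jig(); z=R@[.5,0,-.866]; Rt=frame(z,R@[1,0,0]); c=tt+[0,0,.070]
plan(Rt,c-.08*z,3,0)
cv2.imwrite('pics/c1.png',np.hstack([crop(s,200,100,160,150,400,375),crop(t,180,150,160,150,400,375)]))
E
```

```text
1.8667 [0.43885382 0.17591016 0.24311694] [ 10.5   5.2 104.1  -8.7  41.5  16.7] [[0.021, 0.866, 0.5], [1.0, -0.018, -0.01], [0.0, 0.5, -0.866]]
0 0.5 -0.3 39.8 -0 0 -0.1; 0 0.5 -0.3 39.8 -0 0.1 -0; 0 0.5 -0.2 39.8 -0 -0 -0.1
```

View pics/c1.png

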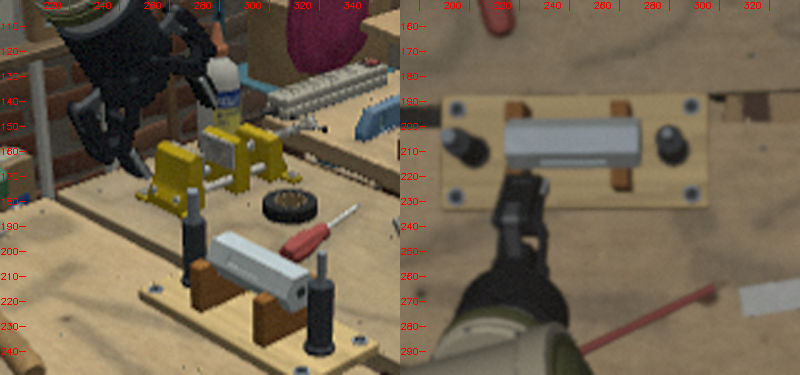

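The gripper is above the jig on the -x side with the bar undisturbed (bar at (248,208) in top). I'll check the calibration by projecting TCP and bar.

```bash
python3 - <<'E'
from plan import *
o=readout.observe();R,t=jig()
for n in('top','scene'): print(n,proj(n,[o['position'],o['position']+.017*o['tool_rot'][:,2],*[t+R@[0,y,.09] for y in(-.06,0,.06)]]).round(1).tolist())
E
```

```text
top [[234.4, 246.1], [235.6, 242.2], [272.3, 205.8], [245.4, 206.0], [218.5, 206.2]]
scene [[270.7, 154.1], [273.8, 159.2], [318.9, 208.3], [302.4, 200.0], [286.8, 192.2]]
```

arm_command(rows="0 0 0 40 0 0 0; 0 0 0 40 0 0 0; 0 0 0 40 0 0 0; 0 0 0 20 0 0 0; 0 0 0 20 0 0 0")

```text
time_s: 2.28
position: [0.5177, 0.1767, 0.1028]
tool_rot: [[0.015, 0.867, 0.497], [1.0, -0.013, -0.008], [-0.0, 0.497, -0.868]]
ft_force: [0.3, -0.0, -0.1]
grip_width: 0.0857
```

arm_command(rows="0 0 0 15 0 0 0; 0 0 0 15 0 0 0; 0 0 0 10 0 0 0; 0 0 0 0 0 0 0")

```text
time_s: 2.62
position: [0.5378, 0.1762, 0.0687]
tool_rot: [[0.016, 0.867, 0.498], [1.0, -0.014, -0.008], [-0.0, 0.498, -0.867]]
ft_force: [-1.0, -0.6, -0.1]
grip_width: 0.0856
```

```bash
python3 - <<'E'
from plan import *
s=eyes.get_image('scene')[:,:,::-1].copy();t=eyes.get_image('top')[:,:,::-1].copy()
o=readout.observe();print(o['time_s'],o['position'],o['ft_force'])
cv2.imwrite('pics/c2.png',np.hstack([crop(s,250,150,120,110,400,367),crop(t,190,180,120,110,400,367)]))
E
```

```text
2.7167 [0.53757019 0.17620092 0.07042499] [-0.67916666  0.55676022  0.60761749]
```

View pics/c2.png

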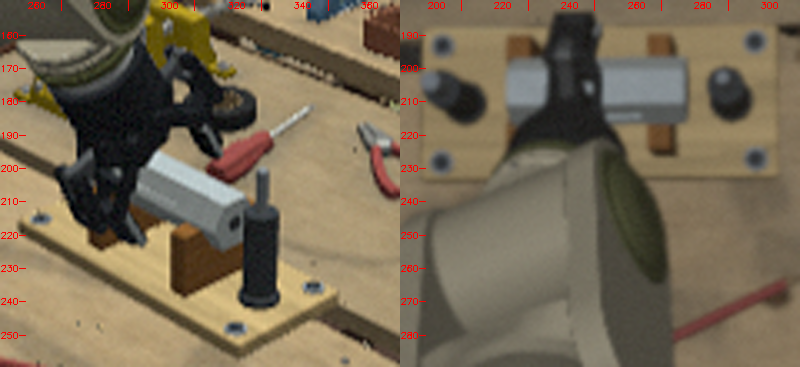

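Fingers straddle the bar but sit roughly 6 mm towards +y of its middle; I'll shift, then close.

arm_command(rows="0 -3 0 0 0 0 0; 0 -3 0 0 0 0 0; 0.6 0 0 0 0 0 0; 1 0 0 0 0 0 0; 1 0 0 0 0 0 0", squeeze=70)

```text
time_s: 3.13
position: [0.5379, 0.1698, 0.0707]
tool_rot: [[0.017, 0.866, 0.5], [1.0, -0.015, -0.008], [0.0, 0.5, -0.866]]
ft_force: [-0.1, -0.3, 0.4]
grip_width: 0.0516
```

arm_command(rows="1 0 0 0 0 0 0; 1 0 0 0 0 0 0; 1 0 0 0 0 0 0")

```text
time_s: 3.38
position: [0.5381, 0.1699, 0.071]
tool_rot: [[0.017, 0.865, 0.501], [1.0, -0.015, -0.008], [0.0, 0.501, -0.865]]
ft_force: [-1.1, -0.9, 5.5]
grip_width: 0.0389
```

arm_command(rows="1 0 5 -8.7 0 0 0; 1 0 7.5 -13 0 0 0; 1 0 7.5 -13 0 0 0; 1 0 0 0 6 0 0; 1 0 0 0 6 0 0")

```text
time_s: 3.8
position: [0.5362, 0.1704, 0.1107]
tool_rot: [[0.015, 0.953, 0.303], [1.0, -0.015, -0.003], [0.001, 0.303, -0.953]]
ft_force: [1.2, -0.0, -3.0]
grip_width: 0.039
```

arm_command(rows="1 0 0 0 6 0 0; 1 0 0 0 6 0 0; 1 0 0 0 6 0 0; 1 0 0 0 6 0 0; 1 0 0 0 6 0 0")

```text
time_s: 4.22
position: [0.5376, 0.1699, 0.1104]
tool_rot: [[0.017, 0.977, -0.213], [1.0, -0.016, 0.004], [0.0, -0.213, -0.977]]
ft_force: [1.1, 0.1, -4.0]
grip_width: 0.0385
```

arm_command(rows="1 0 0 0 6 0 0; 1 0 0 0 6 0 0; 1 0 0 0 6 0 0; 1 0 0 0 0 0 0; 1 0 0 0 0 0 0")

```text
time_s: 4.63
position: [0.538, 0.1698, 0.1088]
tool_rot: [[0.017, 0.866, -0.5], [1.0, -0.015, 0.009], [0.0, -0.5, -0.866]]
ft_force: [-0.7, 0.5, -3.5]
grip_width: 0.0391
```

```bash
python3 - <<'E'
from plan import *
o=readout.observe();print(o['time_s'],o['position'],o['ft_force'],o['grip_width'],o['q'].round(1),o['tool_rot'].round(3).tolist())
s=eyes.get_image('scene')[:,:,::-1].copy();t=eyes.get_image('top')[:,:,::-1].copy()
R,tt=jig(); z=R@[-.5,0,-.866]; Rt=frame(z,R@[1,0,0])
print(plan(Rt,[.5385,.1698,.0775],4,1)[1])
cv2.imwrite('pics/c3.png',np.hstack([crop(s,250,130,120,110,400,367),crop(t,190,160,120,110,400,367)]))
E
```

```text
4.6333 [0.53797264 0.16976321 0.10879477] [-0.71725132  0.52346409 -3.49552629] 0.03913242816121072 [  4.3  43.   64.8   2.7 102.    5.2] [[0.017, 0.866, -0.5], [1.0, -0.015, 0.009], [0.0, -0.5, -0.866]]
1 -0 4.3 7 0 0 0; 1 -0.1 4.3 7 0.1 0 0; 1 -0 4.4 6.9 -0 0 0; 1 -0.1 4.3 7 0 0 0
[0.53851102 0.16979409 0.07751986]
```

View pics/c3.png

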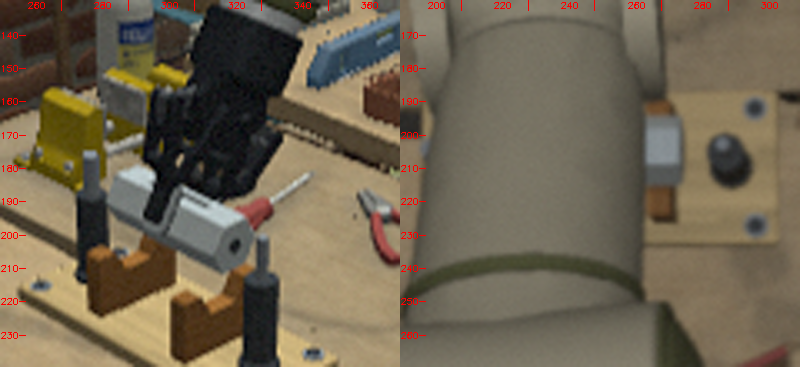

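The bar is gripped above the saddles with its keyway on the top flat. Lowering.

arm_command(rows="1 0 4.3 7 0 0 0; 1 0 4.3 7 0 0 0; 1 0 4.4 7 0 0 0; 1 0 4.3 7 0 0 0; 1 0 1 1.7 0 0 0")

```text
time_s: 5.15
position: [0.5381, 0.1698, 0.0738]
tool_rot: [[0.017, 0.865, -0.502], [1.0, -0.015, 0.008], [0.0, -0.502, -0.865]]
ft_force: [-0.0, -0.1, -3.7]
grip_width: 0.0391
```

arm_command(rows="1 0 1 1.7 0 0 0; 1 0 1 1.7 0 0 0; 1 0 0 0 0 0 0")

```text
time_s: 5.4
position: [0.5388, 0.1698, 0.0714]
tool_rot: [[0.017, 0.866, -0.5], [1.0, -0.014, 0.009], [0.0, -0.5, -0.866]]
ft_force: [-0.1, 0.0, -3.1]
grip_width: 0.0389
```

arm_command(rows="1 0 0.5 0.9 0 0 0; 1 0 0 0 0 0 0")

```text
time_s: 5.57
position: [0.539, 0.1699, 0.0711]
tool_rot: [[0.017, 0.866, -0.499], [1.0, -0.014, 0.009], [0.0, -0.499, -0.866]]
ft_force: [-0.2, -0.5, -1.3]
grip_width: 0.0389
```

arm_command(rows="1 0 0.4 0.7 0 0 0; 1 0 0 0 0 0 0")

```text
time_s: 5.73
position: [0.539, 0.1699, 0.071]
tool_rot: [[0.017, 0.866, -0.499], [1.0, -0.014, 0.009], [0.0, -0.499, -0.866]]
ft_force: [-0.7, 2.0, 5.9]
grip_width: 0.0386
```

arm_command(rows="0.4 0 0 0 0 0 0; 0.2 0 0 0 0 0 0; 0 0 0 0 0 0 0; 0 0 0 0 0 0 0; 0 0 0 0 0 0 0")

```text
time_s: 6.15
position: [0.5388, 0.1698, 0.0697]
tool_rot: [[0.017, 0.866, -0.5], [1.0, -0.014, 0.009], [0.0, -0.5, -0.866]]
ft_force: [0.1, -0.2, -0.0]
grip_width: 0.0855
```

arm_command(rows="0 0 0 -10 0 0 0; 0 0 0 -20 0 0 0; 0 0 0 -35 0 0 0; 0 0 0 -35 0 0 0; 0 0 0 -35 0 0 0")

```text
time_s: 6.57
position: [0.6066, 0.1686, 0.1882]
tool_rot: [[0.017, 0.866, -0.5], [1.0, -0.014, 0.009], [0.0, -0.5, -0.866]]
ft_force: [1.1, 0.0, -0.1]
grip_width: 0.0853
```

```bash
sed -i 's/\[.5378,.1756,0\]/[.5378,.1736,0]/' plan.py; python3 - <<'E'
from plan import *
o=readout.observe();print(o['time_s'],o['position'],o['ft_force'],o['grip_width'])
Rp=Ro.from_euler('ZY',[-6.14,-27.5],degrees=True).as_matrix(); pp=np.array([.5401,-.1981,.0600])
g=pp+Rp@[0,0,.038]; z=-Rp[:,2]
Rt=frame(z,-Rp[:,1])   # tool x = y cross z
R0=o['tool_rot']; print(Ro.from_matrix(R0.T@Rt).as_rotvec(degrees=True),Ro.from_matrix(R0.T@frame(z,Rp[:,1])).as_rotvec(degrees=True))
a=plan(Rt,g-z*.1,20,0); print(a[1],g,Rt.round(3).tolist())
E
```

```text
6.5667 [0.60664407 0.16864274 0.18820123] [ 1.1270431   0.044204   -0.05933784] 0.08530046369412088
[-45.30445014  45.46936568  86.94634667] [-44.30499982 -44.14430738 -76.40695703]
0 -18.1 -5.2 3.3 -2.3 2.3 4.3; 0 -18.6 -4 2.5 -2.2 2.2 4.4; 0 -18.9 -2.6 1.6 -2.3 2.3 4.3; 0 -19 -1.2 0.7 -2.3 2.3 4.4; 0 -19.2 0.2 -0.1 -2.2 2.3 4.3
0 -19 1.7 -0.7 -2.3 2.2 4.4; 0 -18.8 3.2 -1.4 -2.3 2.3 4.3; 0 -18.5 4.7 -2 -2.2 2.3 4.4; 0 -17.9 6.1 -2.6 -2.3 2.3 4.3; 0 -17.3 7.6 -2.9 -2.3 2.2 4.4
0 -16.6 9 -3.3 -2.2 2.3 4.3; 0 -15.7 10.3 -3.5 -2.3 2.3 4.4; 0 -14.7 11.7 -3.7 -2.3 2.2 4.3; 0 -13.7 12.9 -3.8 -2.2 2.3 4.4; 0 -12.4 14 -3.8 -2.3 2.3 4.3
0 -11.2 15.1 -3.7 -2.2 2.3 4.4; 0 -9.9 16 -3.5 -2.3 2.2 4.3; 0 -8.5 16.8 -3.1 -2.3 2.3 4.4; 0 -7.1 17.6 -2.9 -2.2 2.3 4.3; 0 -5.7 18.1 -2.3 -2.3 2.3 4.3
[ 0.47672464 -0.19128738  0.18234688] [ 0.52265421 -0.19622326  0.09370641] [[0.882, -0.107, 0.459], [-0.095, -0.994, -0.049], [0.462, 0.0, -0.887]]
```

arm_command(rows="0 0 -20 -34.6 0 0 0; 0 -18.1 -5.2 3.3 -2.3 2.3 4.3; 0 -18.6 -4 2.5 -2.2 2.2 4.4; 0 -18.9 -2.6 1.6 -2.3 2.3 4.3; 0 -19 -1.2 0.7 -2.3 2.3 4.4")

```text
time_s: 6.98
position: [0.5799, 0.0959, 0.2254]
tool_rot: [[0.355, 0.875, -0.328], [0.935, -0.327, 0.138], [0.014, -0.356, -0.935]]
ft_force: [0.9, -0.6, -0.0]
grip_width: 0.0851
```

arm_command(rows="0 -19.2 0.2 -0.1 -2.2 2.3 4.3; 0 -19 1.7 -0.7 -2.3 2.2 4.4; 0 -18.8 3.2 -1.4 -2.3 2.3 4.3; 0 -18.5 4.7 -2 -2.2 2.3 4.4; 0 -17.9 6.1 -2.6 -2.3 2.3 4.3")

```text
time_s: 7.4
position: [0.5474, 0.0057, 0.2241]
tool_rot: [[0.701, 0.711, -0.061], [0.706, -0.679, 0.203], [0.103, -0.186, -0.977]]
ft_force: [1.5, -0.0, 0.5]
grip_width: 0.0859
```

arm_command(rows="0 -17.3 7.6 -2.9 -2.3 2.2 4.4; 0 -16.6 9 -3.3 -2.2 2.3 4.3; 0 -15.7 10.3 -3.5 -2.3 2.3 4.4; 0 -14.7 11.7 -3.7 -2.3 2.2 4.3; 0 -13.7 12.9 -3.8 -2.2 2.3 4.4")

```text
time_s: 7.82
position: [0.5148, -0.0842, 0.2227]
tool_rot: [[0.898, 0.386, 0.21], [0.361, -0.921, 0.149], [0.251, -0.059, -0.966]]
ft_force: [0.1, 0.0, -0.2]
grip_width: 0.0856
```

arm_command(rows="0 -12.4 14 -3.8 -2.3 2.3 4.3; 0 -11.2 15.1 -3.7 -2.2 2.3 4.4; 0 -9.9 16 -3.5 -2.3 2.2 4.3; 0 -8.5 16.8 -3.1 -2.3 2.3 4.4; 0 -7.1 17.6 -2.9 -2.2 2.3 4.3")

```text
time_s: 8.23
position: [0.4823, -0.1741, 0.2213]
tool_rot: [[0.903, -0.026, 0.429], [-0.024, -1.0, -0.009], [0.429, -0.002, -0.903]]
ft_force: [-0.0, -0.1, 0.4]
grip_width: 0.0853
```

arm_command(rows="0 -5.7 18.1 -2.3 -2.3 2.3 4.3; 0 0 0 0 0 0 0")

```text
time_s: 8.4
position: [0.475, -0.1926, 0.2203]
tool_rot: [[0.881, -0.112, 0.46], [-0.099, -0.994, -0.052], [0.463, 0.0, -0.886]]
ft_force: [-0.0, 0.8, -1.0]
grip_width: 0.0855
```

```bash
python3 - <<'E'
from plan import *
s=eyes.get_image('scene')[:,:,::-1].copy();t=eyes.get_image('top')[:,:,::-1].copy()
cv2.imwrite('pics/s4.png',s);cv2.imwrite('pics/t4.png',t)
o=readout.observe();print(o['time_s'],o['position'],o['q'].round(1),o['tool_rot'].round(3).tolist())
Rp=Ro.from_euler('ZY',[-6.14,-27.5],degrees=True).as_matrix(); pp=np.array([.5401,-.1981,.0600])
g=pp+Rp@[0,0,.038]; z=-Rp[:,2]
Rt=frame(z,-Rp[:,1]); a=plan(Rt,g-z*.05,4,0)
a=np.hstack([crop(s,250,165,110,90,400,327),crop(s,350,200,130,106,400,327)])
b=np.hstack([crop(t,190,170,120,80,400,267),crop(t,350,170,120,80,400,267)])
cv2.imwrite('pics/c4.png',np.vstack([a,b]))
E
```

```text
8.5 [ 0.47613724 -0.19121897  0.22079106] [-42.9  10.8 100.5  21.8  48.2  41.4] [[0.882, -0.105, 0.459], [-0.094, -0.994, -0.049], [0.462, 0.0, -0.887]]
0 -4.3 0 21.1 -0 -0 0; 0 -4.3 0 21.1 -0 -0 0; 0 -4.3 0 21 -0 -0 0.1; 0 -4.3 0 21.1 -0 -0 -0
```

View pics/c4.png

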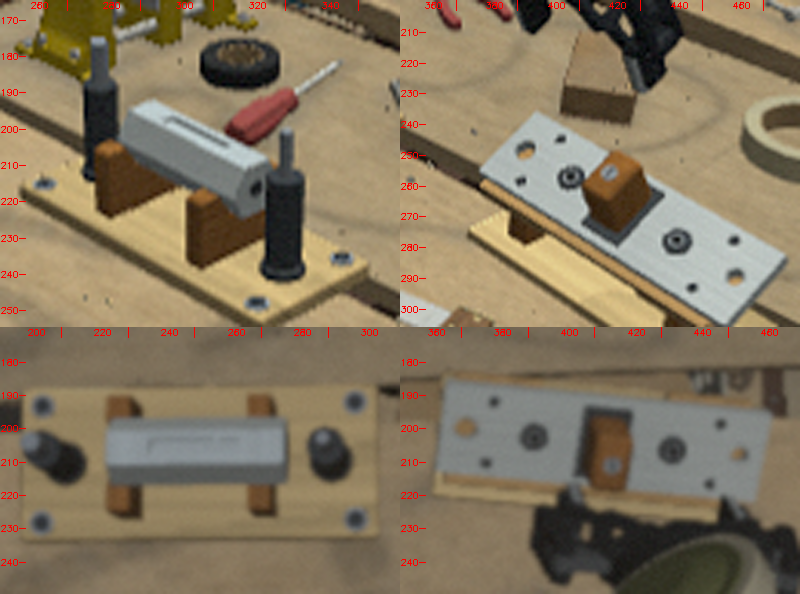

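Bar is seated with the keyway up; plate still on its rest. Approaching the grip.

arm_command(rows="0 -4.3 0 21 0 0 0; 0 -4.3 0 21 0 0 0; 0 -4.3 0 21 0 0 0; 0 -4.3 0 21 0 0 0; 0 0 0 20 0 0 0")

```text
time_s: 8.92
position: [0.5095, -0.1936, 0.1193]
tool_rot: [[0.882, -0.103, 0.459], [-0.092, -0.995, -0.047], [0.462, -0.0, -0.887]]
ft_force: [1.0, -0.2, -1.3]
grip_width: 0.0853
```

arm_command(rows="0 0 0 15 0 0 0; 0 0 0 10 0 0 0; 0 0 0 5 0 0 0; 0 0 0 0 0 0 0")

```text
time_s: 9.25
position: [0.5233, -0.1957, 0.0934]
tool_rot: [[0.882, -0.105, 0.459], [-0.093, -0.995, -0.048], [0.462, -0.0, -0.887]]
ft_force: [-0.2, 0.7, 0.3]
grip_width: 0.0853
```

```bash
python3 - <<'E'
from plan import *
s=eyes.get_image('scene')[:,:,::-1].copy();t=eyes.get_image('top')[:,:,::-1].copy()
o=readout.observe();print(o['time_s'],o['position'],o['ft_force'],o['tool_rot'].round(3).tolist())
cv2.imwrite('pics/c5.png',np.hstack([crop(s,360,190,130,110,400,338),crop(t,350,170,120,101,400,338)]))
E
```

```text
9.35 [ 0.52303436 -0.19605684  0.09448768] [ 0.5619973  -0.00378927  0.1956826 ] [[0.881, -0.105, 0.461], [-0.093, -0.994, -0.049], [0.463, 0.0, -0.886]]
```

View pics/c5.png

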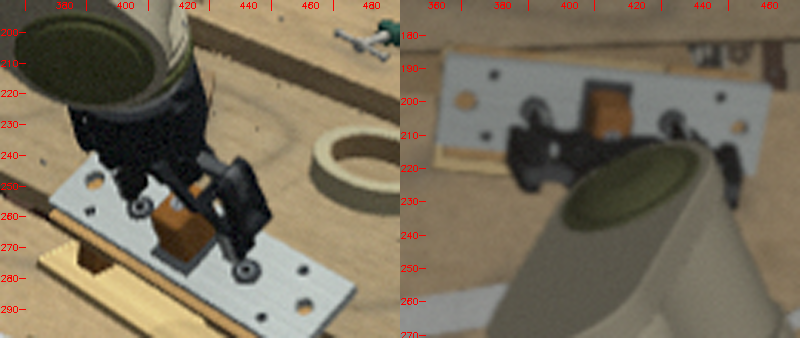

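Fingers straddle the wooden grip, clear of the bushes. Closing.

arm_command(rows="0.5 0 0 0 0 0 0; 1 0 0 0 0 0 0; 1 0 0 0 0 0 0; 1 0 0 0 0 0 0; 1 0 0 0 0 0 0", squeeze=110)

```text
time_s: 9.77
position: [0.5227, -0.1961, 0.0941]
tool_rot: [[0.882, -0.106, 0.46], [-0.094, -0.994, -0.049], [0.463, -0.0, -0.887]]
ft_force: [-17.7, -0.6, 19.7]
grip_width: 0.0253
```

arm_command(rows="1 0 0 0 0 0 0; 1 0 0 0 0 0 0; 1 0 0 0 0 0 0; 1 0 0 0 0 0 0")

```text
time_s: 10.1
position: [0.5225, -0.1961, 0.0944]
tool_rot: [[0.881, -0.106, 0.46], [-0.094, -0.994, -0.049], [0.463, 0.0, -0.886]]
ft_force: [-4.9, 3.1, 6.5]
grip_width: 0.0248
```

arm_command(rows="1 0 0 -10 0 0 0; 1 0 0 -15 0 0 0; 1 0 0 -20 0 0 0; 1 0 0 -20 0 0 0; 1 0 0 -20 0 0 0")

```text
time_s: 10.52
position: [0.4823, -0.1914, 0.1695]
tool_rot: [[0.883, -0.106, 0.458], [-0.095, -0.994, -0.048], [0.46, -0.001, -0.888]]
ft_force: [0.9, 0.5, -6.2]
grip_width: 0.0245
```

```bash
python3 - <<'E'
from plan import *
o=readout.observe();print(o['time_s'],o['position'],o['ft_force'],o['wrist_torque'],o['grip_width'])
R,t=jig(); Rt=frame([0,0,-1],-R[:,1])
a=plan(Rt,t+[0,0,.215],25,1); print(a[1])
E
```

```text
10.5167 [ 0.48230164 -0.191387    0.1694972 ] [ 0.94795372  0.53686615 -6.15304847] [ 0.00674393  0.67251907 -0.05302922] 0.02447945413201196
1 1.4 -14.8 -1.3 0 -1.1 -0.2; 1 1.5 -14.7 -1.3 0.1 -1.1 -0.2; 1 1.4 -14.8 -1.4 0 -1.1 -0.2; 1 1.5 -14.7 -1.3 0.1 -1.1 -0.2; 1 1.5 -14.7 -1.4 0 -1.1 -0.2
1 1.6 -14.8 -1.4 0.1 -1.1 -0.2; 1 1.6 -14.7 -1.4 0 -1.1 -0.2; 1 1.6 -14.7 -1.4 0.1 -1.1 -0.2; 1 1.6 -14.7 -1.4 0 -1.1 -0.2; 1 1.6 -14.8 -1.5 0.1 -1.1 -0.2
1 1.7 -14.7 -1.4 0 -1.1 -0.2; 1 1.7 -14.7 -1.5 0.1 -1 -0.2; 1 1.7 -14.7 -1.5 0 -1.1 -0.2; 1 1.7 -14.7 -1.6 0 -1.1 -0.2; 1 1.8 -14.7 -1.5 0.1 -1.1 -0.2
1 1.8 -14.7 -1.6 0 -1.1 -0.2; 1 1.8 -14.6 -1.6 0.1 -1.1 -0.2; 1 1.8 -14.7 -1.7 0 -1.1 -0.2; 1 1.8 -14.7 -1.6 0.1 -1.1 -0.2; 1 1.9 -14.7 -1.7 0 -1.1 -0.2
1 1.9 -14.6 -1.7 0.1 -1.1 -0.2; 1 1.8 -14.7 -1.7 0 -1.1 -0.2; 1 2 -14.6 -1.7 0.1 -1.1 -0.2; 1 1.9 -14.7 -1.8 0 -1.1 -0.2; 1 1.9 -14.6 -1.8 0.1 -1.1 -0.2
[0.53776055 0.17358582 0.21500363]
```

arm_command(rows="1 1.4 -14.8 -1.3 0 -1.1 -0.2; 1 1.5 -14.7 -1.3 0.1 -1.1 -0.2; 1 1.4 -14.8 -1.4 0 -1.1 -0.2; 1 1.5 -14.7 -1.3 0.1 -1.1 -0.2; 1 1.5 -14.7 -1.4 0 -1.1 -0.2")

```text
time_s: 10.93
position: [0.4937, -0.1181, 0.1781]
tool_rot: [[0.925, -0.089, 0.371], [-0.081, -0.996, -0.037], [0.372, 0.004, -0.928]]
ft_force: [-0.7, -0.2, -6.3]
grip_width: 0.0248
```

arm_command(rows="1 1.6 -14.8 -1.4 0.1 -1.1 -0.2; 1 1.6 -14.7 -1.4 0 -1.1 -0.2; 1 1.6 -14.7 -1.4 0.1 -1.1 -0.2; 1 1.6 -14.7 -1.4 0 -1.1 -0.2; 1 1.6 -14.8 -1.5 0.1 -1.1 -0.2")

```text
time_s: 11.35
position: [0.5048, -0.0451, 0.1871]
tool_rot: [[0.957, -0.071, 0.28], [-0.067, -0.997, -0.025], [0.282, 0.005, -0.96]]
ft_force: [-0.8, 0.2, -6.6]
grip_width: 0.0246
```

arm_command(rows="1 1.7 -14.7 -1.4 0 -1.1 -0.2; 1 1.7 -14.7 -1.5 0.1 -1 -0.2; 1 1.7 -14.7 -1.5 0 -1.1 -0.2; 1 1.7 -14.7 -1.6 0 -1.1 -0.2; 1 1.8 -14.7 -1.5 0.1 -1.1 -0.2")

```text
time_s: 11.77
position: [0.516, 0.0277, 0.1961]
tool_rot: [[0.98, -0.054, 0.189], [-0.051, -0.999, -0.016], [0.19, 0.006, -0.982]]
ft_force: [-0.2, 0.1, -5.3]
grip_width: 0.0246
```

arm_command(rows="1 1.8 -14.7 -1.6 0 -1.1 -0.2; 1 1.8 -14.6 -1.6 0.1 -1.1 -0.2; 1 1.8 -14.7 -1.7 0 -1.1 -0.2; 1 1.8 -14.7 -1.6 0.1 -1.1 -0.2; 1 1.9 -14.7 -1.7 0 -1.1 -0.2")

```text
time_s: 12.18
position: [0.5272, 0.1005, 0.2052]
tool_rot: [[0.995, -0.036, 0.095], [-0.035, -0.999, -0.009], [0.095, 0.006, -0.995]]
ft_force: [0.1, -0.2, -6.3]
grip_width: 0.0244
```

arm_command(rows="1 1.9 -14.6 -1.7 0.1 -1.1 -0.2; 1 1.8 -14.7 -1.7 0 -1.1 -0.2; 1 2 -14.6 -1.7 0.1 -1.1 -0.2; 1 1.9 -14.7 -1.8 0 -1.1 -0.2; 1 1.9 -14.6 -1.8 0.1 -1.1 -0.2")

```text
time_s: 12.6
position: [0.5384, 0.1733, 0.2142]
tool_rot: [[1.0, -0.018, -0.0], [-0.018, -1.0, -0.002], [-0.0, 0.002, -1.0]]
ft_force: [-0.6, -0.5, -5.7]
grip_width: 0.0244
```

arm_command(rows="1 0 0 0 0 0 0; 1 0 0 0 0 0 0; 1 0 0 0 0 0 0")

```text
time_s: 12.85
position: [0.5386, 0.1724, 0.214]
tool_rot: [[1.0, -0.018, 0.001], [-0.018, -1.0, -0.001], [0.001, 0.001, -1.0]]
ft_force: [-0.6, 0.3, -5.3]
grip_width: 0.0246
```

```bash
python3 - <<'E'
from plan import *
S=[];T=[]
for i in range(3): S.append(eyes.get_image('scene')[:,:,::-1].astype(float));T.append(eyes.get_image('top')[:,:,::-1].astype(float))
s=np.mean(S,0).astype(np.uint8);t=np.mean(T,0).astype(np.uint8)
cv2.imwrite('pics/s6.png',s);cv2.imwrite('pics/t6.png',t)
o=readout.observe();print(o['time_s'],o['position'],o['ft_force'],o['wrist_torque'],o['tool_rot'].round(4).tolist(),o['q'].round(1))
a=np.hstack([crop(s,250,140,110,110,400,400),crop(t,180,170,120,120,400,400)])
t0=cv2.imread('pics/t4.png');s0=cv2.imread('pics/s4.png')
cv2.imwrite('pics/c6.png',np.vstack([a,np.hstack([crop(s0,250,170,40,20,400,200),crop(s0,305,190,40,20,400,200)])]))
E
```

```text
13.15 [0.53908167 0.1725633  0.21445189] [-0.19753239  0.07173578 -5.14596211] [0.01406448 0.05469714 0.00968188] [[0.9998, -0.0184, 0.0024], [-0.0184, -0.9998, -0.0009], [0.0024, 0.0008, -1.0]] [ 5.8 24.8 75.2 -0.1 79.8 96.9]
```

View pics/c6.png

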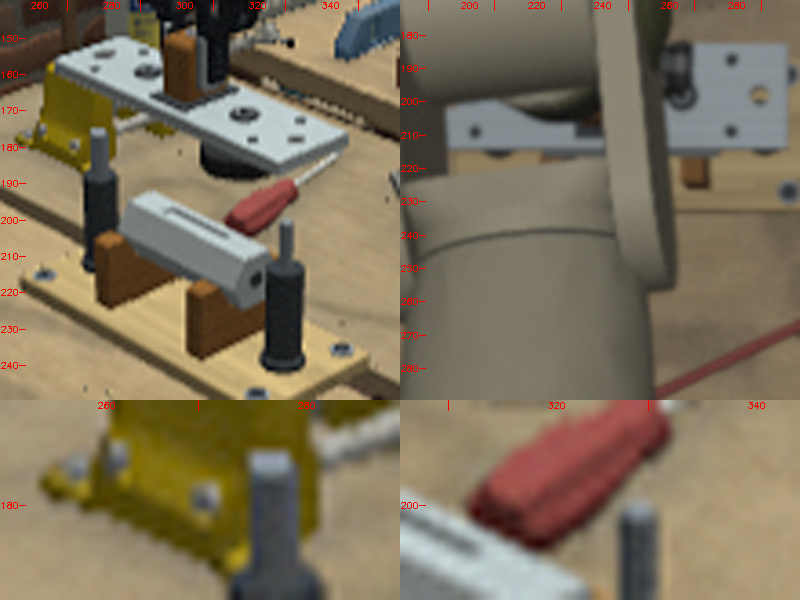

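The plate is level, held above the pins (scene holes near (278,154) and (332,178); bar keyway up). Joint fit of jig and plate next.

```bash
cat > m1.py <<'E'
from fit import *
def run(plate_obs, p0, tool_R, zpl, verbose=1):
    jt=[[0,95,125.5],[0,-95,125.5]]
    jtu=[(199.6,203.7),(286.3,202.8)]
    st=[(1,1),(1,-1),(-1,1),(-1,-1)]; stu=[(202.2,193),(296.1,192.1),(201.9,228.1),(296.4,227.2)]
    jsu=[(277.1,176.2),(328.4,200.6)]
    ss=[(-1,1),(1,-1),(-1,-1)]; ssu=[(261.5,215.1),(343.2,235.5),(320.1,247.8)]
    def r(p):
        R=Ro.from_euler('z',p[2],degrees=True).as_matrix(); t=np.array([p[0],p[1],0]); a,b=p[3],p[4]
        oc={'top':p[5:7],'scene':p[7:9]}; out=[]
        X=lambda q:np.array(q,float)/1000@R.T+t
        sc=lambda l:[[i*a,j*b,15.5] for i,j in l]
        for n,P,u in(('top',jt+sc(st),jtu+stu),('scene',jt+sc(ss),jsu+ssu)): out.append(((proj(n,X(P))+oc[n]-u)).ravel())
        Rp=Ro.from_euler('ZYX',p[12:15],degrees=True).as_matrix(); tp=p[9:12]
        for n,P,u in plate_obs: out.append(((proj(n,np.array(P)/1000@Rp.T+tp)+oc[n]-u)).ravel())
        k=np.concatenate(out)/.4
        return np.concatenate([k,p[5:9]/1.0,[(tp[2]-zpl)/.0015,(p[13]-0)/1.0,(p[14]-tool_R)/.3]])
    s=least_squares(r,[.538,.173,-1,45,118,0,0,0,0,*p0,-1,0,0],x_scale=[.01,.01,1,10,10,1,1,1,1,.01,.01,.01,1,1,1],loss='soft_l1')
    p=s.x; cov=np.linalg.pinv(s.jac.T@s.jac)
    if verbose:
        print('jig',p[:3].round(4),p[3:5].round(1),'off',p[5:9].round(2)); print('plate',p[9:].round(4))
        print('res',(s.fun[:-7].reshape(-1,2)*.4).round(1).tolist())
    c,sn=np.cos(np.radians(p[2])),np.sin(np.radians(p[2])); d=p[9:11]-p[:2]
    print('plate in jig mm',(np.array([c*d[0]+sn*d[1],-sn*d[0]+c*d[1]])*1e3).round(2),'yaw',(p[12]-p[2]).round(2),'sd mm',(np.sqrt(np.diag(cov))[[0,1,9,10]]*1e3).round(2))
E
cat > m2.py <<'E'
from m1 import *
obs=[('scene',[[-32,112,10],[32,112,10],[32,-112,10],[-32,-112,10],[0,95,10],[0,-95,10],[0,48,13],[0,-48,13]],
[(263.9,157.0),(285.4,149.8),(345.6,176.2),(325.8,185.3),(278.5,153.9),(331.6,177.9),(290.6,159.2),(316.7,171.0)]),
('top',[[32,-112,10],[-32,-112,10],[0,-95,10],[-32,112,10]],[(295.8,182.5),(295.8,214.7),(287.7,197.9),(193.5,213.8)])]
run(obs,[.538,.173,.176],0,.1765)
E
python3 m2.py
```

```text
jig [ 0.5384  0.1783 -0.807 ] [ 42.1 112.2] off [ 0.41 -0.25 -0.45  0.4 ]
plate [ 0.5398  0.1717  0.1757 -1.5696 -1.6491 -0.2807]
res [[-1.2, -0.1], [-0.0, -0.1], [0.2, 0.1], [0.1, 0.0], [0.1, 0.0], [-0.0, 0.0], [-0.5, -0.5], [-0.1, -0.2], [0.2, 0.1], [0.4, 0.2], [0.0, 0.3], [0.5, -0.5], [-1.8, -0.3], [0.1, 0.1], [0.5, -0.3], [-0.1, 1.0], [-0.7, 0.4], [-0.1, -0.0], [0.3, -0.0], [0.4, 0.2], [0.2, -0.7], [-0.0, 0.4], [-7.4, -0.1]]
plate in jig mm [ 1.5  -6.53] yaw -0.76 sd mm [1.99 2.04 1.84 1.86]
```

arm_command(rows="1 -0.7 -3.2 10 0 0 -0.3; 1 -0.8 -3.3 15 0 0 -0.4; 1 0 0 10 0 0 0; 1 0 0 5 0 0 0; 1 0 0 0 0 0 0")

```text
time_s: 13.57
position: [0.5373, 0.1793, 0.1728]
tool_rot: [[1.0, -0.006, -0.0], [-0.006, -1.0, -0.001], [-0.0, 0.001, -1.0]]
ft_force: [-0.5, 0.2, -6.4]
grip_width: 0.0247
```

```bash
cat > look.py <<'E'
from plan import *
import sys
def look(k,n=4):
    S=[];T=[]
    for i in range(n): S.append(eyes.get_image('scene')[:,:,::-1].astype(float));T.append(eyes.get_image('top')[:,:,::-1].astype(float))
    s=np.mean(S,0).astype(np.uint8);t=np.mean(T,0).astype(np.uint8)
    cv2.imwrite(f'pics/s{k}.png',s);cv2.imwrite(f'pics/t{k}.png',t)
    o=readout.observe();print(o['time_s'],o['position'],o['ft_force'],o['wrist_torque'],o['tool_rot'].round(4).tolist())
    return s,t
E
python3 - <<'E'
from look import *
s,t=look(7)
a=np.hstack([crop(s,255,155,100,75,500,375),crop(t,240,175,60,75,300,375)])
cv2.imwrite('pics/c7.png',np.vstack([a,np.hstack([crop(s,260,160,32,18,400,225),crop(s,312,182,32,18,400,225)])]))
E
```

```text
13.9667 [0.5380163  0.1794427  0.17478695] [ 0.31913008  0.01182523 -5.17069482] [ 0.02342068 -0.05260532 -0.05794891] [[1.0, -0.0056, 0.0032], [-0.0056, -1.0, -0.0007], [0.0032, 0.0007, -1.0]]
```

View pics/c7.png

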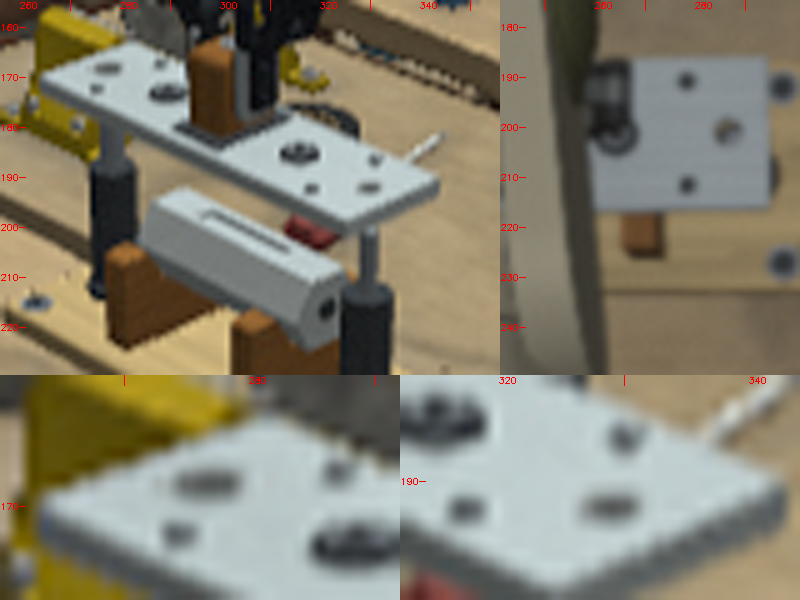

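```bash
cat > m3.py <<'E'
from m1 import *
obs=[('scene',[[-32,112,10],[32,112,10],[32,-112,10],[-32,-112,10],[0,95,10],[0,-95,10],[0,48,13],[0,-48,13]],
[(262.6,169.9),(281.0,162.5),(342.5,190.7),(324.5,198.2),(276.1,168.3),(328.3,192.2),(287.9,173.2),(314.6,185.2)]),
('top',[[32,-112,10],[-32,-112,10],[0,-95,10],[0,-48,13]],[(293.0,186),(293.2,216),(285,200.8),(263,201.6)])]
run(obs,[.538,.178,.136],0,.1362)
E
python3 m3.py; sed -i '/left-bottom/d; s/,\[-32,112,10\]\],\[(295.8,182.5),(295.8,214.7),(287.7,197.9),(193.5,213.8)\]/],[(295.8,182.5),(295.8,214.7),(287.7,197.9)]/' m2.py; python3 m2.py | tail -1
python3 - <<'E'
from h import *
print(proj('scene',[[.538,.178,.1255],[.538,.178,.1475],[.538,.180,.1255],[.54,.178,.1255]])-proj('scene',[[.538,.178,.1255]]))
print(proj('top',[[.538,.083,.1255],[.538,.083,.1475],[.538,.085,.1255],[.54,.083,.1255]])-proj('top',[[.538,.083,.1255]]))
E
```

```text
jig [ 0.5386  0.1781 -0.8171] [ 42.1 112.2] off [ 0.34 -0.14 -0.5   0.37]
plate [ 0.5386  0.1793  0.1362 -0.5168  0.0386 -0.0664]
res [[-1.2, -0.1], [-0.0, -0.0], [0.2, 0.1], [0.1, 0.0], [0.1, 0.0], [-0.1, 0.1], [-0.4, -0.6], [-0.0, -0.3], [0.3, 0.1], [0.4, 0.2], [0.1, 0.3], [-0.3, -0.1], [-0.0, 0.5], [0.2, -0.1], [-0.4, 0.8], [-0.1, 0.0], [0.1, 0.1], [0.2, -0.4], [-0.0, -0.3], [0.1, -0.0], [0.1, -0.0], [0.1, 0.2], [-0.3, -0.5]]
plate in jig mm [0.04 1.16] yaw 0.3 sd mm [1.95 2.01 1.9  1.86]
plate in jig mm [ 1.88 -6.2 ] yaw -0.97 sd mm [2.   2.04 1.96 1.84]
[[ 0.          0.        ]
 [-0.0183904  -7.94673666]
 [-0.55070288 -0.25592475]
 [ 0.57352355 -0.24286728]]
[[ 0.          0.        ]
 [-0.61777367 -1.57284653]
 [-0.92893189  0.02105832]
 [-0.01576221 -0.91920473]]
```

arm_command(rows="1 0 1.2 4 0 0 0.3; 1 0 0 3 0 0 0; 1 0 0 1.5 0 0 0; 1 0 0 1 0 0 0; 1 0 0 0 0 0 0")

```text
time_s: 14.38
position: [0.5378, 0.1782, 0.1646]
tool_rot: [[1.0, -0.011, 0.002], [-0.011, -1.0, -0.001], [0.002, 0.001, -1.0]]
ft_force: [0.6, 0.1, -5.1]
grip_width: 0.0248
```

arm_command(rows="1 0 0 1 0 0 0; 1 0 0 1 0 0 0; 1 0 0 0 0 0 0")

```text
time_s: 14.63
position: [0.5378, 0.1783, 0.1627]
tool_rot: [[1.0, -0.011, 0.002], [-0.011, -1.0, -0.001], [0.002, 0.001, -1.0]]
ft_force: [-0.2, 0.6, -5.7]
grip_width: 0.0246
```

```bash
python3 - <<'E'
from look import *
s,t=look(8,4)
E
```

```text
15.0333 [0.53790992 0.17824361 0.16293935] [ 0.99612492 -0.37477664 -4.55858523] [ 0.01344586  0.03649999 -0.00351111] [[0.9999, -0.0108, 0.0025], [-0.0108, -0.9999, -0.0008], [0.0025, 0.0007, -1.0]]
```

arm_command(rows="1 0 0 1 0 0 0; 1 0 0 0.5 0 0 0; 1 0 0 0 0 0 0")

```text
time_s: 15.28
position: [0.5378, 0.1782, 0.1612]
tool_rot: [[1.0, -0.011, 0.002], [-0.011, -1.0, -0.001], [0.002, 0.001, -1.0]]
ft_force: [-0.3, 0.2, -5.7]
grip_width: 0.0247
```

arm_command(rows="1 0 0 1 0 0 0; 1 0 0 0.5 0 0 0; 1 0 0 0 0 0 0")

```text
time_s: 15.53
position: [0.5378, 0.1782, 0.1597]
tool_rot: [[1.0, -0.011, 0.002], [-0.011, -1.0, -0.001], [0.002, 0.001, -1.0]]
ft_force: [-0.1, 0.3, -5.9]
grip_width: 0.0244
```

```bash
python3 - <<'E'
from look import *
s,t=look(9,3)
a=np.hstack([crop(s,255,165,100,75,500,375),crop(t,240,175,60,75,300,375)])
cv2.imwrite('pics/c9.png',np.vstack([a,np.hstack([crop(s,260,165,32,18,400,225),crop(s,312,187,32,18,400,225)])]))
E
```

```text
15.8333 [0.53789953 0.17825728 0.1599297 ] [-0.83502297  0.67723972 -5.86033467] [ 0.00884852 -0.00111381  0.02853266] [[0.9999, -0.0108, 0.0025], [-0.0108, -0.9999, -0.0007], [0.0025, 0.0007, -1.0]]
```

arm_command(rows="1 0 0 1 0 0 0; 1 0 0 0.5 0 0 0; 1 0 0 0 0 0 0")

```text
time_s: 16.08
position: [0.5378, 0.1782, 0.1582]
tool_rot: [[1.0, -0.011, 0.002], [-0.011, -1.0, -0.001], [0.002, 0.001, -1.0]]
ft_force: [-0.7, 0.5, -5.0]
grip_width: 0.0245
```

arm_command(rows="1 0 0 1 0 0 0; 1 0 0 0.5 0 0 0; 1 0 0 0 0 0 0")

```text
time_s: 16.33
position: [0.5378, 0.1783, 0.1567]
tool_rot: [[1.0, -0.011, 0.002], [-0.011, -1.0, -0.001], [0.002, 0.001, -1.0]]
ft_force: [-1.0, -0.3, -5.9]
grip_width: 0.0249
```

```bash
python3 - <<'E'
from look import *
s,t=look(10,3)
a=np.hstack([crop(s,255,165,100,75,500,375),crop(t,240,175,60,75,300,375)])
cv2.imwrite('pics/c10.png',np.vstack([a,np.hstack([crop(s,260,165,32,18,400,225),crop(s,312,187,32,18,400,225)])]))
E
```

```text
16.6333 [0.53792276 0.17824973 0.15693677] [-0.12751417 -0.29653555 -5.23935861] [-0.03618174 -0.02763863 -0.02964163] [[0.9999, -0.0108, 0.0025], [-0.0108, -0.9999, -0.0007], [0.0025, 0.0007, -1.0]]
```

View pics/c10.png

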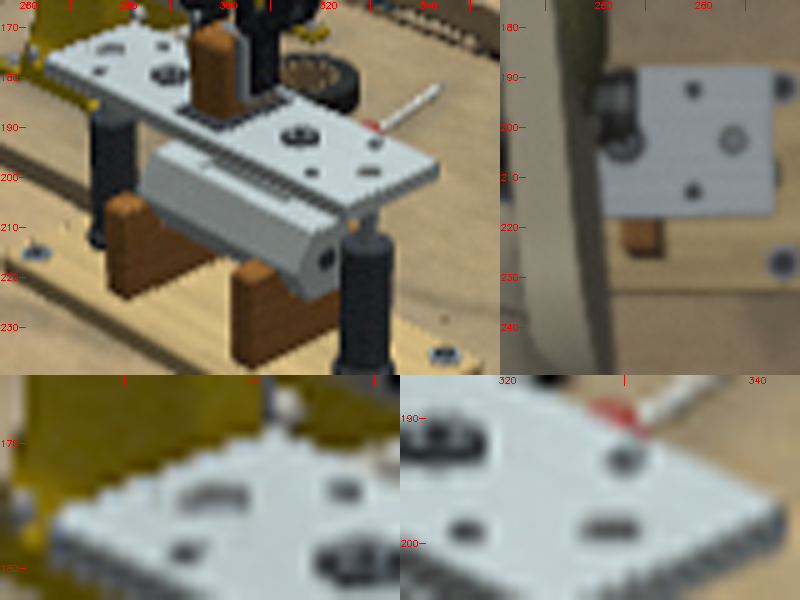

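Both pins are inside the holes (pin tips visible in each), with no contact force. Lowering on gently.

arm_command(rows="1 0 0 1.5 0 0 0; 1 0 0 1.5 0 0 0; 1 0 0 1.5 0 0 0; 1 0 0 0 0 0 0")

```text
time_s: 16.97
position: [0.5377, 0.1782, 0.152]
tool_rot: [[1.0, -0.011, 0.002], [-0.011, -1.0, -0.001], [0.002, 0.001, -1.0]]
ft_force: [-0.0, 0.4, -5.6]
grip_width: 0.0247
```

arm_command(rows="1 0 0 1.5 0 0 0; 1 0 0 1.5 0 0 0; 1 0 0 1.5 0 0 0; 1 0 0 0 0 0 0")

```text
time_s: 17.3
position: [0.5378, 0.1782, 0.1475]
tool_rot: [[1.0, -0.011, 0.002], [-0.011, -1.0, -0.001], [0.002, 0.001, -1.0]]
ft_force: [0.6, -0.0, -6.2]
grip_width: 0.0248
```

```bash
python3 -c "
from h import *
o=readout.observe();print(o['ft_force'],o['wrist_torque'],o['position'])"
```

```text
[ 0.64508656 -0.0155572  -6.22654815] [-0.02365497 -0.02557025 -0.03301599] [0.53776428 0.17821646 0.14750496]
```

arm_command(rows="1 0 0 1.5 0 0 0; 1 0 0 1.5 0 0 0; 1 0 0 1.5 0 0 0; 1 0 0 0 0 0 0")

```text
time_s: 17.63
position: [0.5378, 0.1782, 0.143]
tool_rot: [[1.0, -0.011, 0.002], [-0.011, -1.0, -0.001], [0.002, 0.001, -1.0]]
ft_force: [-1.1, 0.1, -6.2]
grip_width: 0.0243
```

arm_command(rows="1 0 0 1.5 0 0 0; 1 0 0 1.5 0 0 0; 1 0 0 1 0 0 0; 1 0 0 0 0 0 0")

```text
time_s: 17.97
position: [0.5378, 0.1782, 0.1391]
tool_rot: [[1.0, -0.011, 0.002], [-0.011, -1.0, -0.001], [0.002, 0.001, -1.0]]
ft_force: [-0.5, -0.2, -5.2]
grip_width: 0.0247
```

arm_command(rows="1 0 0 1.5 0 0 0; 1 0 0 1 0 0 0; 1 0 0 0 0 0 0")

```text
time_s: 18.22
position: [0.5379, 0.1782, 0.1366]
tool_rot: [[1.0, -0.011, 0.002], [-0.011, -1.0, -0.001], [0.002, 0.001, -1.0]]
ft_force: [-0.3, -0.2, -5.9]
grip_width: 0.025
```

```bash
python3 -c "
from h import *
o=readout.observe();print(o['ft_force'],o['wrist_torque'],o['position'])"
```

```text
[-0.30671564 -0.17524933 -5.85897277] [ 0.00964757  0.05742578 -0.00435268] [0.53785924 0.17822825 0.13664925]
```

Free so far. Tongue meets keyway soon; finer steps.

arm_command(rows="1 0 0 0.7 0 0 0; 1 0 0 0.7 0 0 0; 1 0 0 0.6 0 0 0; 1 0 0 0 0 0 0")

```text
time_s: 18.55
position: [0.5379, 0.1782, 0.1348]
tool_rot: [[1.0, -0.011, 0.002], [-0.011, -1.0, -0.001], [0.002, 0.001, -1.0]]
ft_force: [-0.4, 0.3, -5.8]
grip_width: 0.0246
```

arm_command(rows="1 0 0 0.7 0 0 0; 1 0 0 0.7 0 0 0; 1 0 0 0.6 0 0 0; 1 0 0 0 0 0 0")

```text
time_s: 18.88
position: [0.5379, 0.1782, 0.1327]
tool_rot: [[1.0, -0.011, 0.002], [-0.011, -1.0, -0.001], [0.002, 0.001, -1.0]]
ft_force: [0.4, -1.4, -4.7]
grip_width: 0.0246
```

arm_command(rows="1 0 0 0.5 0 0 0; 1 0 0 0.5 0 0 0; 1 0 0 0 0 0 0")

```text
time_s: 19.13
position: [0.5379, 0.1782, 0.1318]
tool_rot: [[1.0, -0.011, 0.002], [-0.011, -1.0, -0.001], [0.002, 0.001, -1.0]]
ft_force: [0.4, -0.1, -5.9]
grip_width: 0.0245
```

arm_command(rows="1 0 0 0.5 0 0 0; 1 0 0 0.5 0 0 0; 1 0 0 0 0 0 0")

```text
time_s: 19.38
position: [0.5379, 0.1782, 0.1308]
tool_rot: [[1.0, -0.011, 0.002], [-0.011, -1.0, -0.001], [0.002, 0.001, -1.0]]
ft_force: [-0.4, 0.6, -5.6]
grip_width: 0.0246
```

arm_command(rows="1 0 0 0.4 0 0 0; 1 0 0 0.4 0 0 0; 1 0 0 0 0 0 0")

```text
time_s: 19.63
position: [0.5379, 0.1782, 0.13]
tool_rot: [[1.0, -0.011, 0.002], [-0.011, -1.0, -0.001], [0.002, 0.001, -1.0]]
ft_force: [-0.8, -0.0, -5.0]
grip_width: 0.0249
```

arm_command(rows="1 0 0 0.4 0 0 0; 1 0 0 0.4 0 0 0; 1 0 0 0 0 0 0")

```text
time_s: 19.88
position: [0.5379, 0.1782, 0.1292]
tool_rot: [[1.0, -0.011, 0.002], [-0.011, -1.0, -0.001], [0.002, 0.001, -1.0]]
ft_force: [0.2, 0.7, -5.4]
grip_width: 0.0245
```

arm_command(rows="1 0 0 0.4 0 0 0; 1 0 0 0.4 0 0 0; 1 0 0 0 0 0 0")

```text
time_s: 20.13
position: [0.5381, 0.1782, 0.1287]
tool_rot: [[1.0, -0.011, 0.003], [-0.011, -1.0, -0.001], [0.003, 0.001, -1.0]]
ft_force: [-0.7, -1.6, -3.9]
grip_width: 0.0247
```

```bash
python3 -c "
from h import *
o=readout.observe();print(o['ft_force'],o['wrist_torque'],o['position'])"
```

```text
[-0.69452943 -1.64797311 -3.86425787] [0.07875709 0.10262954 0.03197632] [0.53805129 0.17818004 0.128679  ]
```

arm_command(rows="1 0 0 0.3 0 0 0; 1 0 0 0.3 0 0 0; 1 0 0 0 0 0 0")

```text
time_s: 20.38
position: [0.5381, 0.1781, 0.1284]
tool_rot: [[1.0, -0.011, 0.003], [-0.011, -1.0, -0.001], [0.003, 0.001, -1.0]]
ft_force: [-2.2, -3.2, 1.3]
grip_width: 0.0243
```

arm_command(rows="1 0 0 0.3 0 0 0; 1 0 0 0.3 0 0 0; 1 0 0 0 0 0 0")

```text
time_s: 20.63
position: [0.5382, 0.1781, 0.1284]
tool_rot: [[1.0, -0.011, 0.004], [-0.011, -1.0, -0.001], [0.004, 0.001, -1.0]]
ft_force: [-2.6, -3.0, 8.0]
grip_width: 0.0246
```

```bash
python3 - <<'E'
from look import *
s,t=look(11,3)
a=np.hstack([crop(s,255,165,100,75,500,375),crop(t,240,175,60,75,300,375)])
cv2.imwrite('pics/c11.png',a)
E
```

```text
20.9333 [0.53816621 0.17814604 0.12833042] [-3.51160731 -3.36993501  7.24282393] [0.17665681 0.72086724 0.15317044] [[0.9999, -0.0108, 0.0037], [-0.0108, -0.9999, -0.0007], [0.0037, 0.0006, -1.0]]
```

View pics/c11.png

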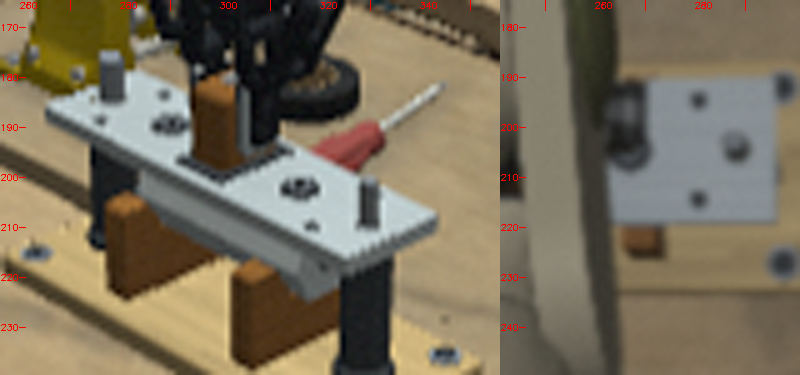

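Plate seated: pins stand well proud of both holes, the plate is level, and contact came at the home height. Relaxing, releasing, withdrawing.

arm_command(rows="1 0 0 -0.3 0 0 0; 0.6 0 0 0 0 0 0; 0.3 0 0 0 0 0 0; 0 0 0 0 0 0 0; 0 0 0 0 0 0 0")

```text
time_s: 21.35
position: [0.5381, 0.1783, 0.1275]
tool_rot: [[1.0, -0.011, 0.003], [-0.011, -1.0, -0.001], [0.003, 0.001, -1.0]]
ft_force: [-0.1, -0.2, -0.6]
grip_width: 0.0692
```

arm_command(rows="0 0 0 0 0 0 0; 0 0 0 -10 0 0 0; 0 0 0 -20 0 0 0; 0 0 0 -30 0 0 0; 0 0 0 -35 0 0 0")

```text
time_s: 21.77
position: [0.5371, 0.1782, 0.2233]
tool_rot: [[1.0, -0.011, -0.0], [-0.011, -1.0, -0.001], [-0.0, 0.001, -1.0]]
ft_force: [0.1, -0.2, -0.3]
grip_width: 0.0853
```

arm_command(rows="0 -30 0 -20 0 0 0; 0 -40 0 0 0 0 0; 0 -40 0 0 0 0 0; 0 -40 0 0 0 0 0; 0 0 0 0 0 0 0")

```text
time_s: 22.18
position: [0.3812, 0.1801, 0.2427]
tool_rot: [[1.0, -0.009, -0.001], [-0.009, -1.0, -0.001], [-0.001, 0.001, -1.0]]
ft_force: [1.6, 1.1, 1.3]
grip_width: 0.0852
```

```bash
python3 - <<'E'
from look import *
s,t=look(12,3)
a=np.hstack([crop(s,250,165,100,75,400,300),crop(t,185,170,120,90,400,300)])
cv2.imwrite('pics/c12.png',np.vstack([a,cv2.resize(s,(400,300)).repeat(1,0) if 0 else np.hstack([cv2.resize(s,(400,300)),cv2.resize(t,(400,300))])]))
E
```

```text
22.4833 [0.38880911 0.17988859 0.24235995] [0.38769954 0.4833688  0.0172637 ] [-0.01599434  0.02684779 -0.02345113] [[0.9999, -0.0113, 0.0029], [-0.0113, -0.9999, -0.0007], [0.003, 0.0006, -1.0]]
```

No more pictures; I'll check numerically: patch shifts between seated-held and released, and the leave-alone objects against the start.

```bash
python3 - <<'E'
from h import *
L=lambda n:cv2.imread(f'pics/{n}.png',0).astype(np.float32)
def sh(a,b,x,y,w,h):
    A,B=L(a)[y:y+h,x:x+w],L(b)[y:y+h,x:x+w]; d=cv2.phaseCorrelate(A,B,cv2.createHanningWindow((w,h),cv2.CV_32F)); return np.round(d[0],2),round(d[1],2),round(float(np.abs(A-B).mean()),1)
print('plate right end',sh('s11','s12',305,188,40,40)); print('plate left',sh('s11','s12',262,172,24,30))
print('square',sh('scene0','s12',295,270,95,70)); print('pencil',sh('scene0','s12',235,250,75,26)); print('spanner',sh('scene0','s12',355,330,115,50))
# plate height check: project plate features at home / +3 mm and NCC-match nothing: compare dark bush & corner positions
R=cv2.Rodrigues(np.array([0,0,np.radians(-.8)]))[0]
for z in(.0915,.0945): print(z,proj('scene',[np.array([.5386,.1781,z])+R@np.array(p)/1000 for p in([0,-48,13],[0,48,13],[32,-112,10],[-32,112,10])]).round(1).tolist())
E
```

```text
plate right end (array([-0.  , -0.09]), 0.98, 0.8)
plate left (array([0.01, 0.06]), 0.98, 1.4)
square (array([-0.02, -0.01]), 0.94, 2.4)
pencil (array([0.4 , 0.51]), 0.98, 2.3)
spanner (array([0.  , 0.01]), 0.94, 2.4)
0.0915 [[315.1, 201.0], [289.3, 188.3], [342.7, 206.9], [263.9, 185.0]]
0.0945 [[315.1, 199.9], [289.3, 187.3], [342.8, 205.8], [263.9, 184.0]]
```

```bash
python3 - <<'E'
from h import *
L=lambda n:cv2.imread(f'pics/{n}.png',0).astype(np.float32)
for b in('s1','s4','s6','s11','s12'):
    for n,(x,y,w,h) in {'pencil':(240,250,64,24),'tip':(270,258,36,18),'bench':(200,270,60,30)}.items():
        A,B=L('scene0')[y:y+h,x:x+w],L(b)[y:y+h,x:x+w]; d=cv2.phaseCorrelate(A,B,cv2.createHanningWindow((w,h),cv2.CV_32F)); print(b,n,np.round(d[0],2),round(d[1],2))
def cen(n):
    i=cv2.imread(f'pics/{n}.png').astype(int)[250:277,238:308]; m=(i[:,:,2]-i[:,:,1]>45)&(i[:,:,1]<90); y,x=np.nonzero(m); return len(x),x.mean().round(2)+238,y.mean().round(2)+250
print(cen('scene0'),cen('s11'),cen('s12'))
E
```

```text
s1 pencil [-0.09 -0.  ] 0.94
s1 tip [-0.09  0.  ] 1.09
s1 bench [-0.01 -0.05] 1.01
s4 pencil [-0.12  0.03] 0.99
s4 tip [-0.12 -0.02] 1.08
s4 bench [0.12 0.  ] 1.0
s6 pencil [-0.16  0.  ] 0.96
s6 tip [-0.08 -0.09] 1.06
s6 bench [0.06 0.06] 0.98
s11 pencil [-0.08 -0.  ] 0.96
s11 tip [-0.03 -0.14] 1.06
s11 bench [-0.06  0.01] 0.97
s12 pencil [-0.04  0.03] 0.98
s12 tip [-0.07  0.05] 1.07
s12 bench [0.   0.03] 0.97
(144, np.float64(271.01), np.float64(263.07)) (144, np.float64(270.65), np.float64(263.02)) (142, np.float64(270.89), np.float64(263.08))
```

The pencil hasn't moved; the first reading came from including the crop edges. Handing in.

```bash
python3 -c "
from rig import env; print(env.close_job())"
```

```text
the job is handed in; nothing more can be done
None
```

I rolled the bar over by one flat so its keyway faces up, put it back in both saddles and let go. Then I lifted the plate by its grip, levelled it and lowered it over both pins until it sat on the posts. I released it, backed the arm clear and handed the job in at about 22.5 s.

**Last checks**
- **Lowering:** no contact force from the pin tips down. Contact came at the expected home height. Both drill bushes showed at or slightly below their predicted home pixels, so the plate is not held 3 mm high on a plain flat. I pressed with about 13 N.
- **Release:** the plate shifted less than 0.1 px in the scene camera when I let go.
- **Leave-alone objects:** the try square and spanner showed no measurable shift. The pencil first read as moved by about 0.5 px, but three re-measurements put any shift under 0.15 px, so I took that reading as an error from the crop.

**What disagreed or was not checked**
- The first and second jig measurements differed by about 5 mm along the bar. I relied on the plate's position relative to the jig instead, and both pins then entered without touching.
- At the final press there was a small tilting moment of about 0.7 N m. I backed off before opening the gripper.
- I could not view a picture after the release, because the limit of 12 was used up. The checks after release are numerical only.

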